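# Lay out the scoring arbor parts round their stand

## Robot

A 6-joint arm with a two-finger parallel gripper is mounted at the origin on a cart in front of the work surface, level with it; the furniture and walls round the work are solid. World frame = base frame: x ahead of the robot, y to its left, z up, the work surface at z = 0. Lengths are in m, angles in rad, forces in N, time in s.
With the tool pointing down it reaches from about 0.425 to 0.95 m from the base axis. Payload 3.5 kg.
Tool frame: the origin (TCP) lies between the finger pads; the fingertips stand 25 mm ahead of it and the grasp point (between the pads) lies 6 mm ahead of it (ctrl.finger_overhang is the distance from the TCP to the fingertips, in m); x points along the fingers, y is the direction in which the jaws open and shut, and the axes are right-handed (so a half turn about x gives the same grasp; the last joint's range is limited). The gripper opens to 85 mm and grips with 20 to 120 N. Pads are 22 mm wide; open, the fingers measure 114 mm over their backs; the gripper's body (76 mm by 85 mm) begins 54 mm behind the grasp point. The pads swing forward as they close: fully open they stand 13 mm farther back than shut.
Start: joints at [1.135, 0.286, 1.577, -0, 1.279, -0.15], TCP at [0.19, 0.648, 0.256] pointing down, gripper open.
Joint ranges: [-2.77, 2.77], [-0.9, 2.22], [0.21, 2.48], [-1.53, 4.67], [0.24, 2.81], [-2.84, 2.84]. Speed limits (rad/s): [2.79, 2.79, 3.14, 3.14, 3.14, 3.14].

## Interface

Orientations are given as a unit quaternion [x, y, z, w].
In Python, from plant import ctrl gives the robot as it stands.
- The arm moves only by the tool play_rows, never from a script. Its argument "targets" is a list of rows, each an object with "delta_pos": the shift along the world's x, y, z normalised to -1 to 1, where 1 is 1000 mm, a list of three; "delta_rot": the turn, a rotation vector about the world's x, y, z normalised to -1 to 1, where 1 is pi rad, a list of three; "claw": the finger opening in mm, from 0 to 85.4. In form: [{"delta_pos": [tx, ty, tz], "delta_rot": [wx, wy, wz], "claw": claw}, ...]. A call has 1 to 20 rows; each row is the pose to reach, as a shift and turn from the pose measured when the call began, turning the shorter way round; what a row does not reach only later rows make up. A row lasts 1/12 s, in which the tool goes at most 41.7 mm and 7.16 degrees, less where a joint would pass 70% of its speed; a pose out of reach is approached as far as the arm can. A call with a number of a shift or a turn outside -1 to 1 is refused whole. A call with a gripper value outside its range is refused whole. The fingers move at their own pace and stop on an object; "newtons" is the grip in N (left out, the last holds). Time passes only in rows, so rows that repeat a pose let the fingers close. It gives the time, the measured TCP pose, the force and the opening at its end, in the units of the state.
- ctrl.get_state(): the state, without advancing time (a new reading comes with each control period).
- ctrl.read_camera(name): name is "side" or "top" or "wrist"; returns the picture (480x640x3 uint8, blue, green, red); there is no depth.
- ctrl.calibration(name): a dict with "fx", "fy", "cx", "cy" (pixels), "camera_from_world" (4x4, takes a point from world to camera coordinates). Camera axes: x right, y down, z forward; pixel columns grow to the right and rows downward; lengths in m; the calibration is good to about 2 mm. A picture is of the moment at which its call begins: read the wrist's pose just before it. calibration takes no time and is no camera call; for the wrist camera it gives the pose at the moment of the call.
- ctrl.sign_off(): hands the job in, once; it reports no verdict.
The state is a dict: "time": time; "qpos": joint angles; "dq": joint speeds; "joint_efforts": joint torques, N m; "eef_pos": TCP position; "tcp_rot": TCP orientation; "contact_force": force on the tool from outside, world axes, zero at the start; "wrist_torque": the same for the moment, N m; "opening": opening from 0.0 (shut) to 1.0 (fully open).
Only numpy, scipy, OpenCV 4.12 (cv2) and the standard library are available. Lean on these libraries where they do the work, as an engineer would, in place of code of your own. Each camera call takes 0.05 s, during which the arm holds its last target. There are 200 camera calls.

## Task

Lay out the scoring arbor parts round the green stand. Seat the brass spacer fully down over the flatted stub shaft with its D-shaped bore turned to match, and lay the steel flange from the front row flat and centred on top of the spacer. Stand the black star knob, stud up, 12 cm from the shaft straight out from the stand's left side (left as seen looking from the robot at the yellow bar on the stand's front), and stand the screw jar midway between the shaft and the blue tin off the stand's right side; leave that tin, and the dial gauge and tape measure just behind the stand, where they are.

Things in the scene. Friction and masses are not known exactly. Their poses are not given: they have to be found in the camera images.
- stand: Fixed green base, 80x80x20 mm (all mm), with upright steel stub shaft in the middle. Origin: underside centre, on shaft axis, table height. Shaft: diameter 26, top 48 above the table (last 7 tapered), one flat 7 from the axis facing the stand's own -x. Yellow bar on the base marks that front edge. x points away from the robot, +y is its left side; turned by yaw -0.05 to 0.35.
- spacer: Brass ring (mm): outside diameter 52, height 36, on end; origin: underside centre on the axis. D-bore right through: diameter 30, flat 9 from the axis on its own -x side (red dot on top there). It fits the shaft, 2 clear, when its x points as the stand's x. Start yaw within 0.5 rad. Seated: underside 20, top 56 above the table, over the shaft end. Grasp across the outside.
- flange: Loose steel clamping flange among the parts nearest the robot (a like one far back is scenery), a low disc 66 mm in diameter and 13 mm thick, 0.18 kg, lying flat. Solid for contact: its small hole does not pass over the shaft. Origin: centre of the underside; z up. Laid on the seated spacer its origin is 56 mm above the table. Grasp across the rim.
- knob: Loose black five-lobed star knob with a steel stud, standing on its head with the stud up; 48 x 46 mm across the lobes, lobes 20 mm high, 62 mm high over the stud, 0.05 kg. Origin: centre of the underside; z up. Grasp across the lobes.
- jar: Loose jar of wood screws: tan body 60 mm in diameter and 70 mm high, black lid 54 mm in diameter, 86 mm high in all, 0.24 kg, upright. Origin: centre of the underside; z up. Grasp across the body.
- tin: Blue round tin, 69 mm in diameter, 47 mm high. Origin: centre of the underside. It always stands 250 mm from the shaft, straight out from the stand's right (-y) side. A reference only: leave it where it is.
- gauge: Bystander: black and white dial gauge on a small foot, 30 x 61 x 70 mm, 10 to 20 cm behind the stand (like one farther back). Origin: centre of the underside. Leave it alone.
- tape: Bystander: yellow tape measure, 62 x 82 x 36 mm, behind and left of the stand (like one farther back). Origin: centre of the underside. Leave it alone.
Things that resemble listed ones, but are neither listed nor needed, are in the scene too. Of the things shaped like the flange, the steel one is meant. What is shaped like the jar but orange is not meant.

How it is judged:
By the outcome, as a careful person would: the job done as asked, in the order asked, and still so for the second after the job is handed in, with the robot touching nothing.
It also fails if it takes over 109 s, if anything falls off the work surface, if the arm or the gripper's body presses on something with over 40 N, if the wrist force passes 120 N, or if a joint passes its speed limit or range.

## Working session

There is one attempt and no reset: what is moved stays moved. The work goes in short steps, Python scripts to look and compute and a tool call to move; the robot and the scene stay as the last step left them, time stands still between calls to the robot, and variables do not carry over. Pictures are saved under pics/ and viewed, about 12 in all and at most 16, crops included, and the job is handed in when it is done.

Besides the shell and the picture viewer there is one more tool, called after ">>>" as name(argument=value, ...) on one line, values as JSON. play_rows: Moves the arm, as the interface text tells. Its arguments: {"type":"object","properties":{"targets":{"type":"array"},"newtons":{"type":"number"}},"required":["targets"]}

```bash
ls; mkdir -p pics
python3 - <<'E'
from plant import ctrl
import cv2,numpy as np
for n in("top","side"):
    im=ctrl.read_camera(n); cv2.imwrite(f"pics/{n}0.png",im)
    c=ctrl.calibration(n); print(n,c["fx"],c["cx"],c["cy"],np.round(c["camera_from_world"],3).tolist())
s=ctrl.get_state(); print({k:np.round(v,3).tolist() for k,v in s.items()})
E
```

```text
pics
top 565.7180601804749 316.52802573053094 234.03928104397926 [[-0.022, -1.0, 0.005, -0.14], [-0.995, 0.021, -0.1, 0.608], [0.1, -0.007, -0.995, 1.255], [0.0, 0.0, 0.0, 1.0]]
side 609.7303908698318 318.6752795654818 241.74427772166413 [[0.946, -0.325, -0.001, -0.617], [-0.217, -0.629, -0.747, 0.077], [0.242, 0.706, -0.665, 1.071], [0.0, 0.0, 0.0, 1.0]]
{'time': 0.1, 'qpos': [1.135, 0.287, 1.578, 0.0, 1.279, -0.15], 'dq': [-0.001, -0.004, -0.003, -0.002, 0.0, 0.002], 'joint_efforts': [0.001, -40.729, -29.37, -0.0, 0.003, -0.0], 'eef_pos': [0.19, 0.647, 0.255], 'tcp_rot': [0.1, 0.7, -0.101, 0.7], 'contact_force': [0.154, 1.144, 0.254], 'wrist_torque': [0.007, -0.009, -0.022], 'opening': 1.0}
```

View pics/top0.png

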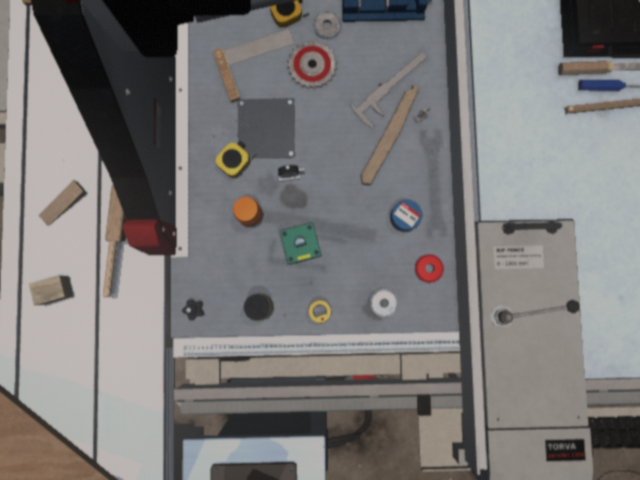

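View pics/side0.png

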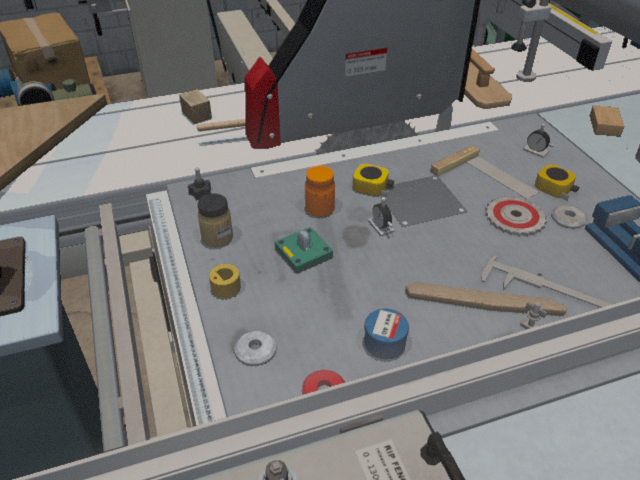

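Top view: stand (300,243), tin (407,214), spacer (319,311), steel flange (384,303), jar (258,306), knob (194,309); the orange jar at (247,211), gauge (290,172) and tape (233,158) must be avoided. The side view agrees.

```bash
cat > h.py <<'E'
import numpy as np,cv2
from scipy.spatial.transform import Rotation as R
from plant import ctrl
def ray(c,uv,z):
    T=c["camera_from_world"];T=np.array(T);o=-T[:3,:3].T@T[:3,3]
    d=T[:3,:3].T@np.array([(uv[0]-c["cx"])/c["fx"],(uv[1]-c["cy"])/c["fy"],1])
    return o+d*(z-o[2])/d[2]
def proj(c,p):
    q=np.array(c["camera_from_world"])@np.append(p,1);return c["fx"]*q[0]/q[2]+c["cx"],c["fy"]*q[1]/q[2]+c["cy"]
def blob(im,lo,hi,win=None,space=cv2.COLOR_BGR2HSV):
    m=cv2.inRange(cv2.cvtColor(im,space),np.array(lo),np.array(hi))
    if win:
        k=np.zeros_like(m);x0,y0,x1,y1=win;k[y0:y1,x0:x1]=255;m&=k
    cs=cv2.findContours(m,cv2.RETR_EXTERNAL,cv2.CHAIN_APPROX_NONE)[0]
    return max(cs,key=cv2.contourArea) if cs else None
def st():
    s=ctrl.get_state();r=R.from_quat(s["tcp_rot"]).as_matrix()
    print("t",round(s["time"],2),"pos",np.round(s["eef_pos"],4),"X",np.round(r[:,0],3),"Y",np.round(r[:,1],3),"jawyaw",round(np.arctan2(r[1,1],r[0,1]),3),"F",np.round(s["contact_force"],1),"op",round(s["opening"],3),"q",np.round(s["qpos"],2));return s
E
python3 - <<'E'
from h import *
im=cv2.imread("pics/top0.png");c=ctrl.calibration("top")
W={"stand":((45,80,30),(85,255,255),(270,210,330,275),.02),"tin":((95,100,40),(125,255,255),(380,190,430,240),.047),
"spacer":((15,90,60),(35,255,255),(295,290,345,330),.036),"flange":((0,0,150),(180,40,255),(360,280,410,325),.013),
"jar":((0,0,0),(180,255,60),(235,285,285,325),.086),"knob":((0,0,0),(180,255,60),(175,290,215,330),.02),"orange":((5,150,80),(20,255,255),(225,190,270,235),.08),"bar":((24,120,120),(35,255,255),(280,250,325,270),.02)}
P={}
for k,(lo,hi,w,z) in W.items():
    b=blob(im,lo,hi,w)
    if b is None: print(k,None);continue
    (u,v),(a,bb),an=cv2.minAreaRect(b);p=ray(c,(u,v),z);P[k]=p
    print(k,(round(u),round(v)),(round(a),round(bb)),round(an),cv2.contourArea(b),np.round(p,3), "r",round(np.hypot(*p[:2]),3))
d=P["tin"]-P["stand"];print(np.hypot(*d[:2]),np.arctan2(d[0],-d[1]))
w=ctrl.calibration("wrist");T=np.array(w["camera_from_world"]);s=st()
Rt=R.from_quat(s["tcp_rot"]).as_matrix();o=-T[:3,:3].T@T[:3,3]
print("cam in tool",Rt.T@(o-s["eef_pos"]),"axes cam in tool\n",np.round(Rt.T@T[:3,:3].T,3),w["fx"],w["cx"],w["cy"])
E
```

```text
stand (300, 243) (33, 33) 76 943.0 [ 0.586 -0.114  0.02 ] r 0.597
tin (399, 218) (29, 13) 65 122.5 [ 0.636 -0.339  0.047] r 0.72
spacer (320, 311) (22, 21) 90 366.0 [ 0.431 -0.156  0.036] r 0.458
flange (384, 302) (25, 24) 90 461.0 [ 0.446 -0.303  0.013] r 0.539
jar (258, 307) (24, 27) 90 470.0 [ 0.444 -0.024  0.086] r 0.445
knob (195, 309) (18, 14) 90 158.5 [0.441 0.125 0.02 ] r 0.459
orange (246, 209) (24, 23) 45 443.5 [0.657 0.002 0.08 ] r 0.657
bar (303, 257) (3, 12) 76 20.5 [ 0.554 -0.122  0.02 ] r 0.567
0.23007593570613535 0.21722165734044063
t 0.1 pos [0.19   0.6471 0.2551] X [-0.001 -0.002 -1.   ] Y [ 0.282  0.959 -0.002] jawyaw 1.285 F [0.2 1.1 0.3] op 1.0 q [ 1.14  0.29  1.58  0.    1.28 -0.15]
cam in tool [-0.11775186 -0.00025286 -0.08258757] axes cam in tool
 [[-0.    -0.318  0.948]
 [ 1.     0.     0.001]
 [-0.     0.948  0.318]] 425.93179865008915 321.03985850553875 235.36320113217218
```

>>> play_rows(targets=[{"delta_pos": [0.21,-0.297,0],"delta_rot": [0,0,0.05],"claw": 85},{"delta_pos": [0.21,-0.297,0],"delta_rot": [0,0,0.091],"claw": 85},{"delta_pos": [0.21,-0.297,0],"delta_rot": [0,0,0.091],"claw": 85},{"delta_pos": [0.21,-0.297,0],"delta_rot": [0,0,0.091],"claw": 85},{"delta_pos": [0.21,-0.297,0],"delta_rot": [0,0,0.091],"claw": 85},{"delta_pos": [0.21,-0.297,0],"delta_rot": [0,0,0.091],"claw": 85},{"delta_pos": [0.21,-0.297,0],"delta_rot": [0,0,0.091],"claw": 85},{"delta_pos": [0.21,-0.297,0],"delta_rot": [0,0,0.091],"claw": 85},{"delta_pos": [0.21,-0.297,0],"delta_rot": [0,0,0.091],"claw": 85},{"delta_pos": [0.24,-0.647,0],"delta_rot": [0,0,0.091],"claw": 85},{"delta_pos": [0.24,-0.647,0],"delta_rot": [0,0,0.091],"claw": 85},{"delta_pos": [0.24,-0.647,0],"delta_rot": [0,0,0.091],"claw": 85},{"delta_pos": [0.24,-0.647,0],"delta_rot": [0,0,0.091],"claw": 85},{"delta_pos": [0.24,-0.647,0],"delta_rot": [0,0,0.091],"claw": 85},{"delta_pos": [0.24,-0.647,0],"delta_rot": [0,0,0.091],"claw": 85},{"delta_pos": [0.24,-0.647,0],"delta_rot": [0,0,0.091],"claw": 85},{"delta_pos": [0.24,-0.647,0],"delta_rot": [0,0,0.091],"claw": 85},{"delta_pos": [0.24,-0.647,0],"delta_rot": [0,0,0.091],"claw": 85},{"delta_pos": [0.241,-0.803,-0.035],"delta_rot": [0,0,0.091],"claw": 85},{"delta_pos": [0.241,-0.803,-0.035],"delta_rot": [0,0,0.091],"claw": 85}])

```text
time: 1.77
eef_pos: [0.4304, -0.0826, 0.237]
tcp_rot: [-0.001, 0.707, -0.001, 0.708]
contact_force: [1.4, -1.1, 1.2]
opening: 0.994
```

>>> play_rows(targets=[{"delta_pos": [0,-0.073,-0.037],"delta_rot": [0,0,0],"claw": 85},{"delta_pos": [0,-0.073,-0.037],"delta_rot": [0,0,0],"claw": 85},{"delta_pos": [0,-0.073,-0.037],"delta_rot": [0,0,0],"claw": 85},{"delta_pos": [0,-0.073,-0.037],"delta_rot": [0,0,0],"claw": 85},{"delta_pos": [0,-0.073,-0.037],"delta_rot": [0,0,0],"claw": 85}])

```text
time: 2.18
eef_pos: [0.4302, -0.1554, 0.1998]
tcp_rot: [-0.001, 0.707, -0.0, 0.707]
contact_force: [-0.2, -0.1, 0.4]
opening: 0.993
```

Run:
```python
from h import *
s=st();c=ctrl.calibration("wrist");im=ctrl.read_camera("wrist");cv2.imwrite("pics/w1.png",im)
import pickle;pickle.dump(c,open("w1.pkl","wb"))
print(proj(c,[.431,-.156,.036]),proj(c,[.586,-.114,.02]))
```

```text
t 2.18 pos [ 0.4302 -0.1554  0.1998] X [ 0.001 -0.002 -1.   ] Y [-0.     1.    -0.002] jawyaw 1.571 F [-0.2 -0.1  0.4] op 0.993 q [-0.57 -0.15  2.15 -0.    1.15 -2.14]
(np.float64(320.3075211508802), np.float64(219.94156183615814)) (np.float64(370.2553084827804), np.float64(391.48946340031335))
```

View pics/w1.png

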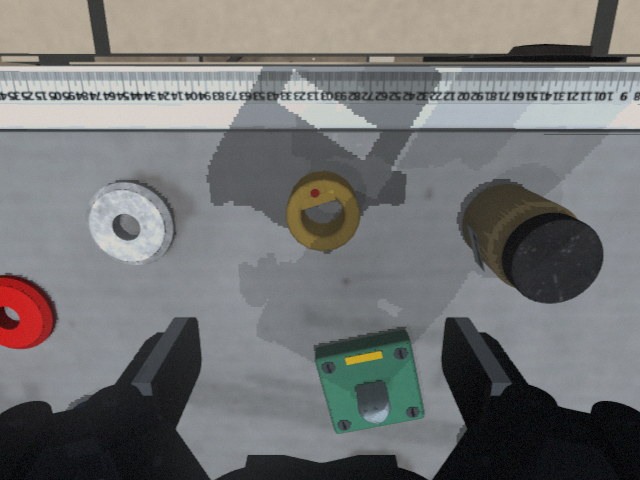

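The wrist view shows the spacer at (323,210) with its red dot at (314,193), the stand at (371,385) with screws at (328,368), (401,353), (412,412) and (344,425), the flange at (130,222), and the jar at right.

```bash
cat >> h.py <<'E'
def fitc(p):
    A=np.c_[2*p[:,:2],np.ones(len(p))];s=np.linalg.lstsq(A,(p[:,:2]**2).sum(1),rcond=None)[0]
    return s[:2],np.sqrt(s[2]+s[:2]@s[:2])
E
python3 - <<'E'
from h import *
import pickle
im=cv2.imread("pics/w1.png");c=pickle.load(open("w1.pkl","rb"))
hsv=cv2.cvtColor(im,cv2.COLOR_BGR2HSV);print(hsv[[230,193,215,357,200]],  [hsv[p[1],p[0]].tolist() for p in((323,240),(314,193),(325,212),(320,203),(363,357),(340,395),(373,345),(372,395),(130,200))])
m=cv2.inRange(hsv,(15,100,40),(35,255,255))[150:270,270:380]
cs,h=cv2.findContours(m,cv2.RETR_CCOMP,cv2.CHAIN_APPROX_NONE)
for k,q in enumerate(cs):
    if cv2.contourArea(q)>30:
        q=q[:,0]+[270,150];w=np.array([ray(c,x,.036) for x in q]);print(k,h[0][k],cv2.contourArea(q.astype(np.float32)),fitc(w),cv2.minAreaRect((w[:,:2]*1000).astype(np.float32)))
        lo=q[q[:,1]>212];
        if h[0][k][3]<0: print("lower half",fitc(np.array([ray(c,x,.036) for x in lo])))
r=cv2.moments(blob(im,(0,150,60),(8,255,255),(295,175,335,215)));r=ray(c,(r["m10"]/r["m00"],r["m01"]/r["m00"]),.036);print("dot",r)
S=np.array([ray(c,x,.02) for x in((328,368),(401,353),(412,412),(344,425))])[:,:2];print("screws",S,S.mean(0),[np.linalg.norm(S[i]-S[i-1]) for i in range(4)])
for a,b in((0,1),(3,2)):
    d=S[b]-S[a];print("yaw",np.arctan2(-d[0],d[1]))
for a,b in((0,3),(1,2)):
    d=S[b]-S[a];print("yaw",np.arctan2(d[1],d[0]))
b=blob(im,(22,120,120),(35,255,255),(335,340,395,370));w=np.array([ray(c,x,.02) for x in b[:,0]])[:,:2];l=np.polyfit(w[:,1],w[:,0],1);print("bar",np.arctan(-l[0]),w.mean(0))
f=blob(im,(0,0,150),(180,50,255),(80,170,185,270));w=np.array([ray(c,x,.013) for x in f[:,0]]);print("flange",fitc(w),cv2.minEnclosingCircle((w[:,:2]).astype(np.float32)))
E
```

```text
[[[105  14 150]
  [ 96  17 148]
  [ 94  14 145]
  ...
  [ 98  14 143]
  [105  11 145]
  [103  12 144]]

 [[103  15 149]
  [ 97  16 146]
  [ 97  16 146]
  ...
  [101  14 144]
  [105  14 145]
  [ 99  12 145]]

 [[105  14 147]
  [105  14 148]
  [105  17 149]
  ...
  [103  16 143]
  [107  13 142]
  [ 98  14 143]]

 [[116  12 146]
  [105  14 145]
  [111  13 142]
  ...
  [105  17 149]
  [103  12 148]
  [105  14 148]]

 [[110  16 146]
  [108  17 147]
  [109  14 145]
  ...
  [103  16 144]
  [103  16 144]
  [ 99  12 143]]] [[22, 125, 102], [2, 184, 104], [100, 9, 88], [21, 136, 124], [24, 203, 200], [79, 115, 129], [75, 70, 51], [95, 48, 69], [94, 10, 201]]
0 [-1 -1  1 -1] 4394.5 (array([ 0.42540534, -0.15459798]), np.float64(0.026113228802339124)) ((425.3939514160156, -155.25804138183594), (55.5216064453125, 49.675758361816406), 16.985755920410156)
lower half (array([ 0.42802487, -0.1545549 ]), np.float64(0.024629745746854524))
38 [39 37 -1  0] 700.5 (array([ 0.42471742, -0.15432692]), np.float64(0.011138895044057807)) ((426.44195556640625, -154.22592163085938), (15.809534072875977, 29.32322120666504), 17.214126586914062)
40 [41 39 -1  0] 74.0 (array([ 0.41205845, -0.15981372]), np.float64(0.0033481213069178075)) ((412.0718078613281, -159.92626953125), (6.259361267089844, 6.345717906951904), 45.369659423828125)
dot [ 0.41181384 -0.15987674  0.036     ]
screws [[ 0.56279337 -0.14965972]
 [ 0.54832698 -0.09045266]
 [ 0.6070685  -0.07746321]
 [ 0.62099966 -0.13543291]] [ 0.58479713 -0.11325212] [np.float64(0.05991973486275654), np.float64(0.060948771458558565), np.float64(0.06016054772390058), np.float64(0.05962015611044618)]
yaw 0.23964033288150044
yaw 0.23584568694898367
yaw 0.23972050431441355
yaw 0.21762677496152436
bar 0.20825600754354073 [ 0.55270137 -0.12098714]
flange (array([ 0.43799394, -0.30428982]), np.float64(0.031434495878740816)) ((0.43707114458084106, -0.30932337045669556), 0.04000208526849747)
```

>>> play_rows(targets=[{"delta_pos": [-0.002,0.0015,-0.04],"delta_rot": [0,0,0],"claw": 85},{"delta_pos": [-0.002,0.0015,-0.08],"delta_rot": [0,0,0],"claw": 85},{"delta_pos": [-0.002,0.0015,-0.12],"delta_rot": [0,0,0],"claw": 85},{"delta_pos": [-0.002,0.0015,-0.145],"delta_rot": [0,0,0],"claw": 85},{"delta_pos": [-0.002,0.0015,-0.16],"delta_rot": [0,0,0],"claw": 85},{"delta_pos": [-0.002,0.0015,-0.169],"delta_rot": [0,0,0],"claw": 85},{"delta_pos": [-0.002,0.0015,-0.169],"delta_rot": [0,0,0],"claw": 85},{"delta_pos": [-0.002,0.0015,-0.169],"delta_rot": [0,0,0],"claw": 60},{"delta_pos": [-0.002,0.0015,-0.169],"delta_rot": [0,0,0],"claw": 50},{"delta_pos": [-0.002,0.0015,-0.169],"delta_rot": [0,0,0],"claw": 40},{"delta_pos": [-0.002,0.0015,-0.169],"delta_rot": [0,0,0],"claw": 40},{"delta_pos": [-0.002,0.0015,-0.169],"delta_rot": [0,0,0],"claw": 40},{"delta_pos": [-0.002,0.0015,-0.169],"delta_rot": [0,0,0],"claw": 40},{"delta_pos": [-0.002,0.0015,-0.169],"delta_rot": [0,0,0],"claw": 40},{"delta_pos": [-0.002,0.0015,-0.169],"delta_rot": [0,0,0],"claw": 40}], newtons=60)

```text
time: 3.48
eef_pos: [0.4301, -0.1543, 0.0333]
tcp_rot: [-0.002, 0.705, -0.001, 0.709]
contact_force: [-0.4, 0.7, 6.8]
opening: 0.551
```

>>> play_rows(targets=[{"delta_pos": [0,0,0.01],"delta_rot": [0,0,0],"claw": 40},{"delta_pos": [0,0,0.03],"delta_rot": [0,0,0],"claw": 40},{"delta_pos": [0,0,0.06],"delta_rot": [0,0,0],"claw": 40},{"delta_pos": [0,0,0.09],"delta_rot": [0,0,0],"claw": 40},{"delta_pos": [0,0,0.09],"delta_rot": [0,0,0],"claw": 40},{"delta_pos": [0,0,0.09],"delta_rot": [0,0,0],"claw": 40}])

```text
time: 3.98
eef_pos: [0.4313, -0.155, 0.1258]
tcp_rot: [-0.003, 0.704, -0.002, 0.711]
contact_force: [0.7, 0.1, -2.3]
opening: 0.548
```

Run:
```python
from h import *
import pickle
s=st();c=ctrl.calibration("wrist");im=ctrl.read_camera("wrist");cv2.imwrite("pics/w2.png",im)
pickle.dump(c,open("w2.pkl","wb"));print(ctrl.finger_overhang)
```

```text
t 3.98 pos [ 0.4313 -0.155   0.1258] X [ 0.01  -0.007 -1.   ] Y [-0.002  1.    -0.007] jawyaw 1.572 F [ 0.7  0.1 -2.3] op 0.548 q [-0.57 -0.05  2.2  -0.    0.98 -2.14]
0.025
```

View pics/w2.png

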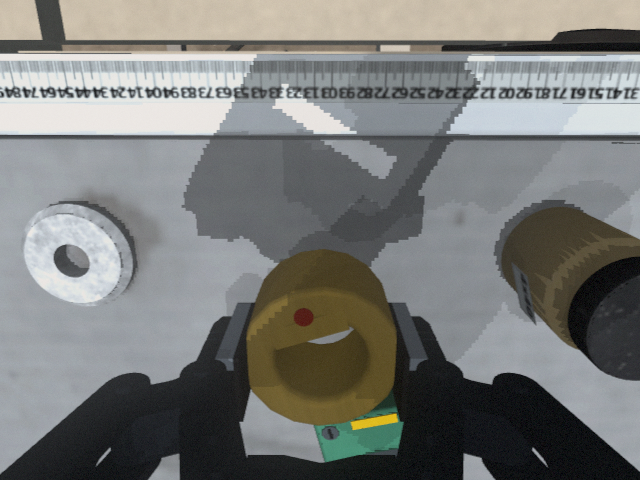

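The spacer is held, with its top face showing around (322,345), the red dot at (304,317) and the D-flat edge from (274,350) to (352,329). Next I measure its pose relative to the tool.

Run:
```python
from h import *
import pickle
im=cv2.imread("pics/w2.png");c=pickle.load(open("w2.pkl","rb"))
z=.1258+.0027
hsv=cv2.cvtColor(im,cv2.COLOR_BGR2HSV)
m=cv2.inRange(hsv,(15,100,30),(35,255,255));m[:250]=0;m[426:]=0;m[:,:245]=0;m[:,400:]=0
b=max(cv2.findContours(m,cv2.RETR_EXTERNAL,cv2.CHAIN_APPROX_NONE)[0],key=cv2.contourArea)[:,0]
low=b[(b[:,1]>360)&(b[:,0]<345)|((b[:,1]>360)&(b[:,0]>372))];w=np.array([ray(c,x,z) for x in low]);print("outer arc",fitc(w),len(low))
F=np.array([ray(c,x,z)[:2] for x in((274,350),(352,329))]);d=F[1]-F[0];print("flat",F,np.arctan2(-d[0],d[1]))
q=cv2.moments(blob(im,(0,150,60),(8,255,255),(285,300,325,335)));r=ray(c,(q["m10"]/q["m00"],q["m01"]/q["m00"]),z);print("dot",r)
w=np.array([ray(c,x,z) for x in b]);print("y range",w[:,1].min(),w[:,1].max(),"x max",w[:,0].max())
v=im[300:430,240:405];cv2.imwrite("pics/w2c.png",cv2.resize(v,None,fx=4,fy=4)[:600])
```

```text
outer arc (array([ 0.43027875, -0.15491821]), np.float64(0.02388897022746275)) 171
flat [[ 0.42519563 -0.16972344]
 [ 0.41750701 -0.14548076]] 0.30711783741120247
dot [ 0.41336146 -0.16045756  0.1285    ]
y range -0.17848356707548604 -0.13142790610799351 x max 0.4540969371697764
```

View pics/w2c.png

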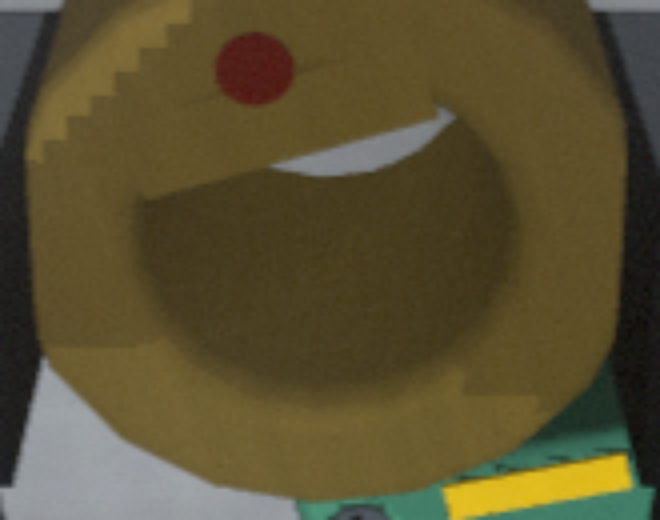

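>>> play_rows(targets=[{"delta_pos": [0.02,0.005,0.03],"delta_rot": [0,0,0],"claw": 40},{"delta_pos": [0.05,0.01,0.055],"delta_rot": [0.002,0.003,-0.01],"claw": 40},{"delta_pos": [0.09,0.02,0.075],"delta_rot": [0.002,0.003,-0.022],"claw": 40},{"delta_pos": [0.13,0.03,0.075],"delta_rot": [0.002,0.003,-0.022],"claw": 40},{"delta_pos": [0.165,0.04,0.075],"delta_rot": [0.002,0.003,-0.022],"claw": 40},{"delta_pos": [0.189,0.042,0.075],"delta_rot": [0.002,0.003,-0.022],"claw": 40},{"delta_pos": [0.189,0.042,0.075],"delta_rot": [0.002,0.003,-0.022],"claw": 40},{"delta_pos": [0.189,0.042,0.075],"delta_rot": [0.002,0.003,-0.022],"claw": 40},{"delta_pos": [0.189,0.042,0.075],"delta_rot": [0.002,0.003,-0.022],"claw": 40}])

```text
time: 4.78
eef_pos: [0.6174, -0.1119, 0.1962]
tcp_rot: [0.025, 0.71, -0.023, 0.704]
contact_force: [0.2, 0.1, -1.6]
opening: 0.544
```

Run:
```python
from h import *
import pickle
s=st();c=ctrl.calibration("wrist");im=ctrl.read_camera("wrist");cv2.imwrite("pics/w3.png",im)
pickle.dump(c,open("w3.pkl","wb"))
```

```text
t 4.78 pos [ 0.6174 -0.1119  0.1962] X [-0.008  0.003 -1.   ] Y [0.067 0.998 0.002] jawyaw 1.503 F [ 0.2  0.1 -1.6] op 0.544 q [-0.34  0.24  1.74 -0.    1.16 -1.84]
```

View pics/w3.png

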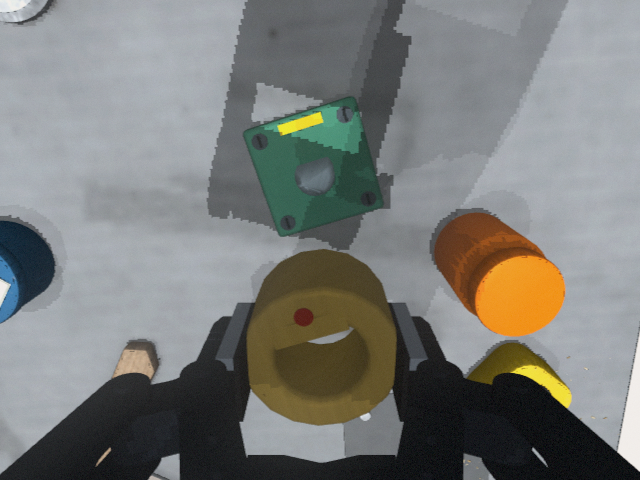

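The stand is in clear view at (314,165), with screws at (261,142), (346,115), (369,199) and (288,222); the spacer has not slipped in the grip.

Run:
```python
from h import *
import pickle
im=cv2.imread("pics/w3.png");c=pickle.load(open("w3.pkl","rb"))
S=np.array([ray(c,x,.02) for x in((261,142),(346,115),(369,199),(288,222))])[:,:2];print(S.mean(0),[np.linalg.norm(S[i]-S[i-1]) for i in range(4)])
for a,b,k in((0,1,0),(3,2,0),(0,3,1),(1,2,1)):
    d=S[b]-S[a];print("yaw",np.arctan2(d[1],d[0]) if k else np.arctan2(-d[0],d[1]))
z=.1962+.0027
F=np.array([ray(c,x,z)[:2] for x in((274,350),(352,329))]);d=F[1]-F[0];yaw=np.arctan2(-d[0],d[1])
q=cv2.moments(blob(im,(0,150,60),(8,255,255),(285,300,325,335)));r=ray(c,(q["m10"]/q["m00"],q["m01"]/q["m00"]),z)
x=np.array([np.cos(yaw),np.sin(yaw)]);print("spacer yaw",yaw,"centre",r[:2]+.0173*x, F[0]+x*(.009+0), "flat proj ctr",F@x+.009,(r[:2]+.0173*x)@x)
hit=blob(im,(45,80,20),(88,255,255),(230,80,400,245));w=np.array([ray(c,p,.02)[:2] for p in hit[:,0]]);print("green",cv2.minAreaRect((1000*w).astype(np.float32)))
```

```text
[ 0.58470499 -0.1126582 ] [np.float64(0.05904691362518191), np.float64(0.06004194978164862), np.float64(0.059857788856770136), np.float64(0.06018187066418145)]
yaw 0.23127395470773593
yaw 0.21778687531267168
yaw 0.22441265831608423
yaw 0.22675175735560715
spacer yaw 0.22933420108776006 centre [ 0.61616315 -0.11217711] [ 0.61910906 -0.12413769] flat proj ctr [0.5746794 0.5746794] 0.5745296143833775
green ((583.7215576171875, -113.40003967285156), (78.82948303222656, 78.47020721435547), 13.305806159973145)
```

>>> play_rows(targets=[{"delta_pos": [-0.0315,-0.0006,-0.02],"delta_rot": [-0.001,-0.0025,0],"claw": 40},{"delta_pos": [-0.0315,-0.0006,-0.05],"delta_rot": [-0.001,-0.0025,0],"claw": 40},{"delta_pos": [-0.0315,-0.0006,-0.08],"delta_rot": [-0.001,-0.0025,0],"claw": 40},{"delta_pos": [-0.0315,-0.0006,-0.1],"delta_rot": [-0.001,-0.0025,0],"claw": 40},{"delta_pos": [-0.0315,-0.0006,-0.106],"delta_rot": [-0.001,-0.0025,0],"claw": 40},{"delta_pos": [-0.0315,-0.0006,-0.106],"delta_rot": [-0.001,-0.0025,0],"claw": 40},{"delta_pos": [-0.0315,-0.0006,-0.106],"delta_rot": [-0.001,-0.0025,0],"claw": 40}])

```text
time: 5.42
eef_pos: [0.5859, -0.1131, 0.0916]
tcp_rot: [0.024, 0.706, -0.024, 0.707]
contact_force: [0.6, -0.2, -2.1]
opening: 0.545
```

```bash
python3 -c "
from h import *
st()"
```

```text
t 5.42 pos [ 0.5859 -0.1131  0.0916] X [ 0.001 -0.001 -1.   ] Y [ 0.068  0.998 -0.001] jawyaw 1.502 F [ 0.6 -0.2 -2.1] op 0.545 q [-0.36  0.3   1.88 -0.    0.95 -1.86]
```

>>> play_rows(targets=[{"delta_pos": [0,0.0005,-0.006],"delta_rot": [0,0,0],"claw": 40},{"delta_pos": [0,0.0005,-0.01],"delta_rot": [0,0,0],"claw": 40},{"delta_pos": [0,0.0005,-0.014],"delta_rot": [0,0,0],"claw": 40},{"delta_pos": [0,0.0005,-0.018],"delta_rot": [0,0,0],"claw": 40},{"delta_pos": [0,0.0005,-0.022],"delta_rot": [0,0,0],"claw": 40},{"delta_pos": [0,0.0005,-0.022],"delta_rot": [0,0,0],"claw": 40}])

```text
time: 5.92
eef_pos: [0.586, -0.1131, 0.0691]
tcp_rot: [0.023, 0.706, -0.025, 0.707]
contact_force: [0.0, -1.3, -2.5]
opening: 0.543
```

>>> play_rows(targets=[{"delta_pos": [0,0,-0.004],"delta_rot": [0,0,0],"claw": 40},{"delta_pos": [0,0,-0.008],"delta_rot": [0,0,0],"claw": 40},{"delta_pos": [0,0,-0.012],"delta_rot": [0,0,0],"claw": 40},{"delta_pos": [0,0,-0.0155],"delta_rot": [0,0,0],"claw": 40},{"delta_pos": [0,0,-0.0165],"delta_rot": [0,0,0],"claw": 40},{"delta_pos": [0,0,-0.0165],"delta_rot": [0,0,0],"claw": 40}])

```text
time: 6.42
eef_pos: [0.5859, -0.1132, 0.0535]
tcp_rot: [0.023, 0.707, -0.025, 0.707]
contact_force: [-3.5, -0.2, 4.6]
opening: 0.548
```

>>> play_rows(targets=[{"delta_pos": [0,0,0],"delta_rot": [0,0,0],"claw": 60},{"delta_pos": [0,0,0],"delta_rot": [0,0,0],"claw": 85},{"delta_pos": [0,0,0],"delta_rot": [0,0,0],"claw": 85},{"delta_pos": [0,0,0],"delta_rot": [0,0,0],"claw": 85},{"delta_pos": [0,0,0],"delta_rot": [0,0,0],"claw": 85},{"delta_pos": [0,0,0.03],"delta_rot": [0,0,0],"claw": 85},{"delta_pos": [0,0,0.07],"delta_rot": [0,0,0],"claw": 85},{"delta_pos": [0,0,0.11],"delta_rot": [0,0,0],"claw": 85},{"delta_pos": [-0.03,-0.03,0.146],"delta_rot": [0,0,0.022],"claw": 85},{"delta_pos": [-0.05,-0.06,0.147],"delta_rot": [0,0,0.022],"claw": 85},{"delta_pos": [-0.08,-0.1,0.147],"delta_rot": [0,0,0.022],"claw": 85},{"delta_pos": [-0.11,-0.14,0.147],"delta_rot": [0,0,0.022],"claw": 85},{"delta_pos": [-0.14,-0.17,0.147],"delta_rot": [0,0,0.022],"claw": 85},{"delta_pos": [-0.146,-0.191,0.147],"delta_rot": [0,0,0.022],"claw": 85},{"delta_pos": [-0.146,-0.191,0.147],"delta_rot": [0,0,0.022],"claw": 85},{"delta_pos": [-0.146,-0.191,0.147],"delta_rot": [0,0,0.022],"claw": 85}])

```text
time: 7.75
eef_pos: [0.4388, -0.306, 0.2006]
tcp_rot: [0.001, 0.707, -0.002, 0.707]
contact_force: [-0.3, -0.1, 0.6]
opening: 0.996
```

Run:
```python
from h import *
import pickle
s=st();c=ctrl.calibration("wrist");im=ctrl.read_camera("wrist");cv2.imwrite("pics/w4.png",im)
pickle.dump(c,open("w4.pkl","wb"))
f=blob(im,(0,0,165),(180,50,255),(220,130,420,310))[:,0];w=np.array([ray(c,x,.013) for x in f]);print("flange",fitc(w),cv2.minEnclosingCircle((w[:,:2]).astype(np.float32)),f.min(0),f.max(0))
```

```text
t 7.75 pos [ 0.4388 -0.306   0.2006] X [ 0.001 -0.002 -1.   ] Y [ 0.003  1.    -0.002] jawyaw 1.568 F [-0.3 -0.1  0.6] op 0.996 q [-0.8   0.03  1.97 -0.    1.14 -2.37]
flange (array([ 0.4675975 , -0.29231485]), np.float64(0.0024377907198155366)) ((0.4677198529243469, -0.29255497455596924), 0.0037429160438477993) [335 244] [344 249]
```

View pics/w4.png

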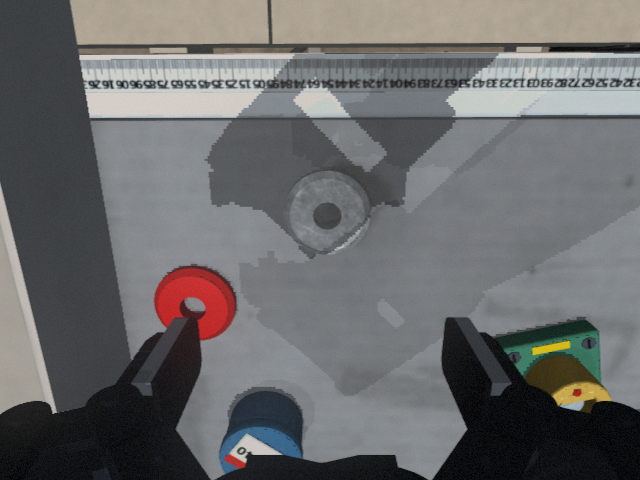

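The flange lies in the gripper's shadow with its hole at (327,216); the spacer can be seen on the stand at (565,385).

Run:
```python
from h import *
import pickle
c=pickle.load(open("w4.pkl","rb"));c1=pickle.load(open("w1.pkl","rb"))
print(ray(c,(327,216),.013),ray(c1,(126,227),.013), [ray(c,p,.013)[:2] for p in((289,213),(370,213),(329,252),(327,170))])
```

```text
[ 0.44351487 -0.30174214  0.013     ] [ 0.44352875 -0.30174855  0.013     ] [array([ 0.44112791, -0.32998485]), array([ 0.44127818, -0.26979908]), array([ 0.4721833 , -0.30016331]), array([ 0.40914254, -0.30179775])]
```

>>> play_rows(targets=[{"delta_pos": [0.0047,0.0043,-0.04],"delta_rot": [0,0,0],"claw": 85},{"delta_pos": [0.0047,0.0043,-0.08],"delta_rot": [0,0,0],"claw": 85},{"delta_pos": [0.0047,0.0043,-0.12],"delta_rot": [0,0,0],"claw": 85},{"delta_pos": [0.0047,0.0043,-0.145],"delta_rot": [0,0,0],"claw": 85},{"delta_pos": [0.0047,0.0043,-0.16],"delta_rot": [0,0,0],"claw": 85},{"delta_pos": [0.0047,0.0043,-0.168],"delta_rot": [0,0,0],"claw": 85},{"delta_pos": [0.0047,0.0043,-0.1715],"delta_rot": [0,0,0],"claw": 85},{"delta_pos": [0.0047,0.0043,-0.1715],"delta_rot": [0,0,0],"claw": 85},{"delta_pos": [0.0047,0.0043,-0.1715],"delta_rot": [0,0,0],"claw": 75}], newtons=40)

```text
time: 8.55
eef_pos: [0.4453, -0.3006, 0.0301]
tcp_rot: [-0.001, 0.706, -0.001, 0.708]
contact_force: [-0.0, -0.3, -1.0]
opening: 0.889
```

>>> play_rows(targets=[{"delta_pos": [0,0,0],"delta_rot": [0,0,0],"claw": 66},{"delta_pos": [0,0,0],"delta_rot": [0,0,0],"claw": 56},{"delta_pos": [0,0,0],"delta_rot": [0,0,0],"claw": 56},{"delta_pos": [0,0,0],"delta_rot": [0,0,0],"claw": 56},{"delta_pos": [0,0,0],"delta_rot": [0,0,0],"claw": 56}])

```text
time: 8.97
eef_pos: [0.4465, -0.3017, 0.0317]
tcp_rot: [-0.002, 0.705, -0.002, 0.709]
contact_force: [0.6, -0.1, 5.3]
opening: 0.655
```

>>> play_rows(targets=[{"delta_pos": [0,0,0],"delta_rot": [0,0,0],"claw": 48},{"delta_pos": [0,0,0],"delta_rot": [0,0,0],"claw": 48},{"delta_pos": [0,0,0],"delta_rot": [0,0,0],"claw": 48}])

```text
time: 9.22
eef_pos: [0.4471, -0.3009, 0.0344]
tcp_rot: [-0.0, 0.706, -0.001, 0.709]
contact_force: [-3.0, 8.1, 18.4]
opening: 0.562
```

Run:
```python
from h import *
import pickle
s=st();c=ctrl.calibration("wrist");im=ctrl.read_camera("wrist");cv2.imwrite("pics/w5.png",im)
pickle.dump(c,open("w5.pkl","wb"))
```

```text
t 9.22 pos [ 0.4471 -0.3009  0.0344] X [ 0.004 -0.002 -1.   ] Y [ 0.001  1.    -0.002] jawyaw 1.569 F [-3.   8.1 18.4] op 0.562 q [-0.78  0.29  2.04  0.    0.81 -2.35]
```

View pics/w5.png

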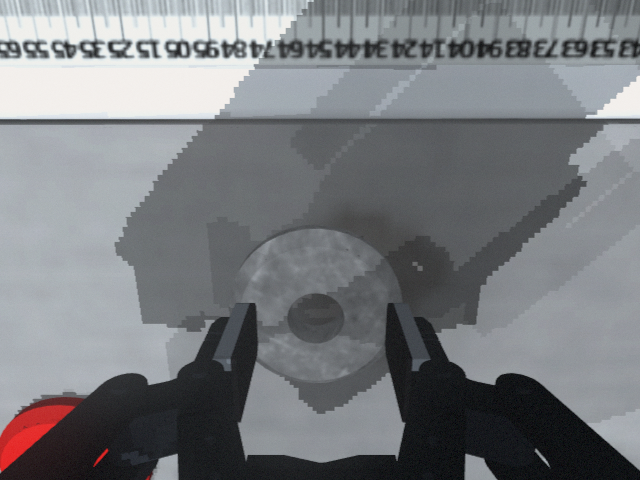

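The fingers closed onto the flange's top: the pad tips sit higher than nominal when wide open. I'll lift, reopen and regrasp lower.

>>> play_rows(targets=[{"delta_pos": [0,0,0.01],"delta_rot": [0,0,0],"claw": 48},{"delta_pos": [0,0,0.025],"delta_rot": [0,0,0],"claw": 85},{"delta_pos": [0,0,0.025],"delta_rot": [0,0,0],"claw": 85},{"delta_pos": [0,0,0.025],"delta_rot": [0,0,0],"claw": 85},{"delta_pos": [0,0,0.025],"delta_rot": [0,0,0],"claw": 85},{"delta_pos": [0,0,0.025],"delta_rot": [0,0,0],"claw": 85}])

```text
time: 9.77
eef_pos: [0.4463, -0.3003, 0.0581]
tcp_rot: [0.0, 0.706, -0.001, 0.708]
contact_force: [-0.2, 0.8, -0.1]
opening: 0.992
```

Run:
```python
from h import *
import pickle
c=pickle.load(open("w5.pkl","rb"));print("before",ray(c,(316,318),.013))
s=st();c=ctrl.calibration("wrist");im=ctrl.read_camera("wrist");cv2.imwrite("pics/w6.png",im)
g=cv2.cvtColor(im,cv2.COLOR_BGR2GRAY);u,v=proj(c,[.4435,-.302,.013]);print(u,v)
q=ctrl.calibration("wrist")
w=g[int(v)-45:int(v)+45,int(u)-45:int(u)+45];_,m=cv2.threshold(cv2.GaussianBlur(w,(5,5),0),0,255,cv2.THRESH_BINARY_INV+cv2.THRESH_OTSU)
for b in cv2.findContours(m,cv2.RETR_EXTERNAL,cv2.CHAIN_APPROX_NONE)[0]:
    if cv2.contourArea(b)>200:
        (x,y),(a,bb),_=cv2.minAreaRect(b);print((x+int(u)-45,y+int(v)-45),a,bb,ray(c,(x+int(u)-45,y+int(v)-45),.013))
```

```text
before [ 0.44336074 -0.30272635  0.013     ]
t 9.77 pos [ 0.4463 -0.3003  0.0581] X [ 0.003 -0.001 -1.   ] Y [ 0.001  1.    -0.001] jawyaw 1.569 F [-0.2  0.8 -0.1] op 0.992 q [-0.78  0.24  2.04  0.    0.86 -2.35]
316.8246497200002 291.58893873813696
(326.7856750488281, 289.7020950317383) 44.96014404296875 73.4614486694336 [ 0.44262547 -0.29779875  0.013     ]
```

>>> play_rows(targets=[{"delta_pos": [-0.003,-0.002,-0.015],"delta_rot": [0,0.001,0],"claw": 85},{"delta_pos": [-0.003,-0.002,-0.027],"delta_rot": [0,0.001,0],"claw": 85},{"delta_pos": [-0.003,-0.002,-0.034],"delta_rot": [0,0.001,0],"claw": 85},{"delta_pos": [-0.003,-0.002,-0.038],"delta_rot": [0,0.001,0],"claw": 85},{"delta_pos": [-0.003,-0.002,-0.038],"delta_rot": [0,0.001,0],"claw": 85},{"delta_pos": [-0.003,-0.002,-0.038],"delta_rot": [0,0.001,0],"claw": 72},{"delta_pos": [-0.003,-0.002,-0.038],"delta_rot": [0,0.001,0],"claw": 64},{"delta_pos": [-0.003,-0.002,-0.038],"delta_rot": [0,0.001,0],"claw": 56},{"delta_pos": [-0.003,-0.002,-0.038],"delta_rot": [0,0.001,0],"claw": 50},{"delta_pos": [-0.003,-0.002,-0.038],"delta_rot": [0,0.001,0],"claw": 50},{"delta_pos": [-0.003,-0.002,-0.038],"delta_rot": [0,0.001,0],"claw": 50}])

```text
time: 10.73
eef_pos: [0.4439, -0.3028, 0.0214]
tcp_rot: [-0.0, 0.707, -0.001, 0.707]
contact_force: [-1.4, 1.7, 5.8]
opening: 0.718
```

>>> play_rows(targets=[{"delta_pos": [0,0,0.01],"delta_rot": [0,0,0],"claw": 50},{"delta_pos": [0,0,0.03],"delta_rot": [0,0,0],"claw": 50},{"delta_pos": [0,0,0.06],"delta_rot": [0,0,0],"claw": 50},{"delta_pos": [0.02,0.03,0.1],"delta_rot": [0,0,0],"claw": 50},{"delta_pos": [0.05,0.06,0.13],"delta_rot": [0,0,0],"claw": 50},{"delta_pos": [0.08,0.09,0.13],"delta_rot": [0,0,0],"claw": 50},{"delta_pos": [0.11,0.12,0.13],"delta_rot": [0,0,0],"claw": 50},{"delta_pos": [0.14,0.15,0.13],"delta_rot": [0,0,0],"claw": 50},{"delta_pos": [0.176,0.19,0.13],"delta_rot": [0,0,0],"claw": 50},{"delta_pos": [0.196,0.19,0.13],"delta_rot": [0,0,0],"claw": 50},{"delta_pos": [0.196,0.19,0.13],"delta_rot": [0,0,0],"claw": 50},{"delta_pos": [0.196,0.19,0.13],"delta_rot": [0,0,0],"claw": 50},{"delta_pos": [0.196,0.19,0.13],"delta_rot": [0,0,0],"claw": 50}])

```text
time: 11.82
eef_pos: [0.6393, -0.1125, 0.1507]
tcp_rot: [-0.0, 0.708, -0.001, 0.707]
contact_force: [-0.6, -0.6, -2.2]
opening: 0.717
```

Run:
```python
from h import *
import pickle
s=st();c=ctrl.calibration("wrist");im=ctrl.read_camera("wrist");cv2.imwrite("pics/w7.png",im)
pickle.dump(c,open("w7.pkl","wb"))
```

```text
t 11.82 pos [ 0.6393 -0.1125  0.1507] X [-0.001 -0.002 -1.   ] Y [ 0.     1.    -0.002] jawyaw 1.571 F [-0.6 -0.6 -2.2] op 0.717 q [-0.33  0.33  1.72 -0.    1.09 -1.9 ]
```

View pics/w7.png

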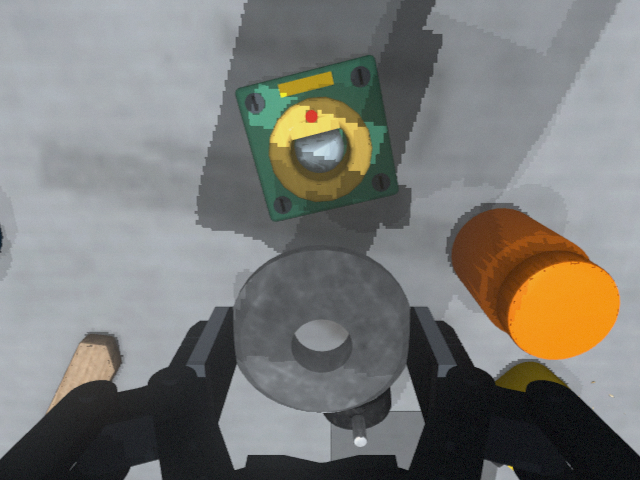

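The spacer sits flush on the stand with the D matched, centred near (321,150). The flange is held flat with its hole at about (322,345).

Run:
```python
from h import *
import pickle
im=cv2.imread("pics/w7.png");c=pickle.load(open("w7.pkl","rb"))
b=blob(im,(15,80,50),(35,255,255),(255,100,390,215))[:,0];w=np.array([ray(c,p,.056) for p in b]);print("spacer",fitc(w),cv2.minEnclosingCircle(w[:,:2].astype(np.float32)))
print("dot based",ray(c,(311.5,116),.056)[:2]+.0173*np.array([np.cos(.228),np.sin(.228)]))
z=.1423
print("hole",ray(c,(322,345.5),z),"edges",[ray(c,p,z)[:2] for p in((234,320),(410,320),(322,248),(322,411))])
```

```text
spacer (array([ 0.58419848, -0.11307021]), np.float64(0.0251135447753133)) ((0.5841540694236755, -0.11297604441642761), 0.025735756382346153)
dot based [ 0.5842214  -0.11320393]
hole [ 0.6388284  -0.11207964  0.1423    ] edges [array([ 0.62899796, -0.14157061]), array([ 0.62894393, -0.08262354]), array([ 0.60328948, -0.11211554]), array([ 0.66624628, -0.11205194])]
```

>>> play_rows(targets=[{"delta_pos": [-0.03,-0.0009,0],"delta_rot": [0,0,0],"claw": 50},{"delta_pos": [-0.0545,-0.0009,-0.02],"delta_rot": [0,0,0],"claw": 50},{"delta_pos": [-0.0545,-0.0009,-0.045],"delta_rot": [0,0,0],"claw": 50},{"delta_pos": [-0.0545,-0.0009,-0.055],"delta_rot": [0,0,0],"claw": 50},{"delta_pos": [-0.0545,-0.0009,-0.06],"delta_rot": [0,0,0],"claw": 50},{"delta_pos": [-0.0545,-0.0009,-0.065],"delta_rot": [0,0,0],"claw": 50},{"delta_pos": [-0.0545,-0.0009,-0.068],"delta_rot": [0,0,0],"claw": 50},{"delta_pos": [-0.0545,-0.0009,-0.068],"delta_rot": [0,0,0],"claw": 50},{"delta_pos": [-0.0545,-0.0009,-0.068],"delta_rot": [0,0,0],"claw": 50}])

```text
time: 12.62
eef_pos: [0.5853, -0.1143, 0.0836]
tcp_rot: [-0.0, 0.707, -0.001, 0.707]
contact_force: [0.7, -0.5, -1.4]
opening: 0.717
```

>>> play_rows(targets=[{"delta_pos": [-0.0005,0.0012,-0.002],"delta_rot": [0,0,0],"claw": 50},{"delta_pos": [-0.0005,0.0012,-0.004],"delta_rot": [0,0,0],"claw": 50},{"delta_pos": [-0.0005,0.0012,-0.006],"delta_rot": [0,0,0],"claw": 50},{"delta_pos": [-0.0005,0.0012,-0.0067],"delta_rot": [0,0,0],"claw": 50},{"delta_pos": [-0.0005,0.0012,-0.0067],"delta_rot": [0,0,0],"claw": 50},{"delta_pos": [-0.0005,0.0012,-0.0067],"delta_rot": [0,0,0],"claw": 50}])

```text
time: 13.12
eef_pos: [0.585, -0.1131, 0.0774]
tcp_rot: [-0.0, 0.707, -0.001, 0.707]
contact_force: [-0.6, 0.3, 0.9]
opening: 0.719
```

>>> play_rows(targets=[{"delta_pos": [0,0,0],"delta_rot": [0,0,0],"claw": 66},{"delta_pos": [0,0,0],"delta_rot": [0,0,0],"claw": 75},{"delta_pos": [0,0,0],"delta_rot": [0,0,0],"claw": 85},{"delta_pos": [0,0,0],"delta_rot": [0,0,0],"claw": 85},{"delta_pos": [0,0,0],"delta_rot": [0,0,0],"claw": 85},{"delta_pos": [0,0,0.02],"delta_rot": [0,0,0],"claw": 85},{"delta_pos": [0,0,0.06],"delta_rot": [0,0,0],"claw": 85},{"delta_pos": [0,0,0.1],"delta_rot": [0,0,0],"claw": 85},{"delta_pos": [-0.03,0.03,0.123],"delta_rot": [0,0,0],"claw": 85},{"delta_pos": [-0.145,0.238,0.123],"delta_rot": [0,0,0],"claw": 85},{"delta_pos": [-0.145,0.238,0.123],"delta_rot": [0,0,0],"claw": 85},{"delta_pos": [-0.145,0.238,0.123],"delta_rot": [0,0,0],"claw": 85},{"delta_pos": [-0.145,0.238,0.123],"delta_rot": [0,0,0],"claw": 85},{"delta_pos": [-0.145,0.238,0.123],"delta_rot": [0,0,0],"claw": 85},{"delta_pos": [-0.145,0.238,0.123],"delta_rot": [0,0,0],"claw": 85},{"delta_pos": [-0.145,0.238,0.123],"delta_rot": [0,0,0],"claw": 85},{"delta_pos": [-0.145,0.238,0.123],"delta_rot": [0,0,0],"claw": 85},{"delta_pos": [-0.145,0.238,0.123],"delta_rot": [0,0,0],"claw": 85}])

```text
time: 14.62
eef_pos: [0.4403, 0.1248, 0.2007]
tcp_rot: [-0.001, 0.706, -0.001, 0.708]
contact_force: [0.4, 1.0, 1.0]
opening: 0.996
```

Run:
```python
from h import *
import pickle
s=st();c=ctrl.calibration("wrist");im=ctrl.read_camera("wrist");cv2.imwrite("pics/w8.png",im)
pickle.dump(c,open("w8.pkl","wb"))
```

```text
t 14.62 pos [0.4403 0.1248 0.2007] X [ 0.002 -0.003 -1.   ] Y [ 0.001  1.    -0.003] jawyaw 1.57 F [0.4 1.  1. ] op 0.996 q [ 0.06 -0.15  2.15 -0.    1.15 -1.51]
```

View pics/w8.png

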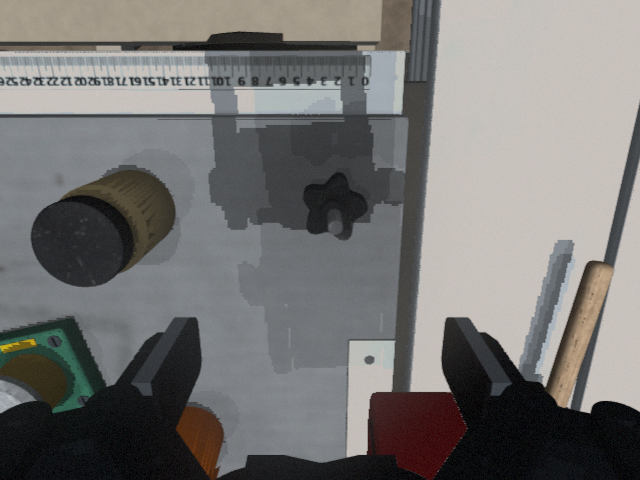

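Run:
```python
from h import *
import pickle
im=cv2.imread("pics/w8.png");c=pickle.load(open("w8.pkl","rb"))
b=blob(im,(0,0,0),(180,255,48),(290,160,385,250))[:,0];print(b.min(0),b.max(0),cv2.contourArea(b))
h=cv2.convexHull(b)[:,0]
for z in(.02,.01):
    w=np.array([ray(c,p,z)[:2] for p in b]);print(z,cv2.minEnclosingCircle(w.astype(np.float32)),cv2.minAreaRect((1000*w).astype(np.float32)))
w=np.array([ray(c,p,.02)[:2] for p in b]);o=np.array(cv2.minEnclosingCircle(w.astype(np.float32))[0]);d=w-o
a=np.arctan2(d[:,1],d[:,0]);r=np.hypot(*d.T);k=np.angle((r*np.exp(5j*a)).sum())/5;print("lobes deg",np.degrees(k)+72*np.arange(5))
v=im[160:250,285:385];cv2.imwrite("pics/w8c.png",cv2.convertScaleAbs(cv2.resize(v,None,fx=6,fy=6),alpha=2.5))
```

```text
[303 172] [367 233] 2299.5
0.02 ((0.4359135329723358, 0.132439523935318), 0.025482812896370888) ((434.4208679199219, 134.8019561767578), (46.194942474365234, 45.20301818847656), 6.884985446929932)
0.01 ((0.4385428726673126, 0.13268381357192993), 0.026333719491958618) ((437.000244140625, 135.12548828125), (47.74348449707031, 46.71833801269531), 6.885005474090576)
lobes deg [ 33.55460379 105.55460379 177.55460379 249.55460379 321.55460379]
```

View pics/w8c.png

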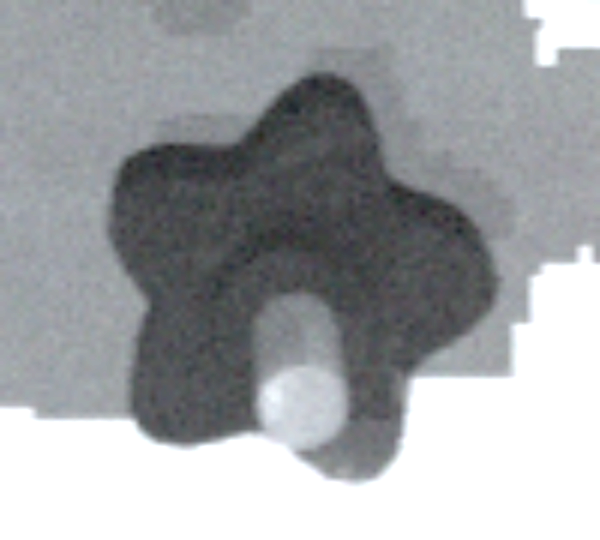

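Knob lobe tips are known and its centre is near (333.5,208); the stud tip is at (335,228).

Run:
```python
from h import *
import pickle
c=pickle.load(open("w8.pkl","rb"))
print(ray(c,(333.5,208.3),.02),ray(c,(335.3,228),.062))
yaw=.228;sh=np.array([.5846,-.1129]);l=np.array([-np.sin(yaw),np.cos(yaw)]);print("knob goal",sh+.12*l,"jar goal",sh-.125*l,"tin",sh-.25*l)
t=ctrl.calibration("top");im=cv2.imread("pics/top0.png")
```

```text
[0.43752217 0.1335562  0.02      ] [0.43910464 0.13362742 0.062     ]
knob goal [0.55747643 0.00399445] jar goal [ 0.61285372 -0.23466505] tin [ 0.64110743 -0.3564301 ]
```

>>> play_rows(targets=[{"delta_pos": [-0.005,0.009,-0.03],"delta_rot": [0,0,-0.03],"claw": 70},{"delta_pos": [-0.005,0.009,-0.06],"delta_rot": [0,0,-0.05],"claw": 66},{"delta_pos": [-0.005,0.009,-0.09],"delta_rot": [0,0,-0.05],"claw": 66},{"delta_pos": [-0.005,0.009,-0.12],"delta_rot": [0,0,-0.05],"claw": 66},{"delta_pos": [-0.005,0.009,-0.145],"delta_rot": [0,0,-0.05],"claw": 66},{"delta_pos": [-0.005,0.009,-0.16],"delta_rot": [0,0,-0.05],"claw": 66},{"delta_pos": [-0.005,0.009,-0.17],"delta_rot": [0,0,-0.05],"claw": 66},{"delta_pos": [-0.005,0.009,-0.1745],"delta_rot": [0,0,-0.05],"claw": 66},{"delta_pos": [-0.005,0.009,-0.1745],"delta_rot": [0,0,-0.05],"claw": 66}])

```text
time: 15.42
eef_pos: [0.4358, 0.1326, 0.0255]
tcp_rot: [0.056, 0.705, -0.058, 0.705]
contact_force: [0.0, 0.1, 0.3]
opening: 0.776
```

Now I close gently at 25 N.

>>> play_rows(targets=[{"delta_pos": [0,0.001,0],"delta_rot": [0,0,0],"claw": 56},{"delta_pos": [0,0.001,0],"delta_rot": [0,0,0],"claw": 48},{"delta_pos": [0,0.001,0],"delta_rot": [0,0,0],"claw": 42},{"delta_pos": [0,0.001,0],"delta_rot": [0,0,0],"claw": 36},{"delta_pos": [0,0.001,0],"delta_rot": [0,0,0],"claw": 30},{"delta_pos": [0,0.001,0],"delta_rot": [0,0,0],"claw": 30},{"delta_pos": [0,0.001,0],"delta_rot": [0,0,0],"claw": 30}], newtons=25)

```text
time: 16.0
eef_pos: [0.4372, 0.1336, 0.0269]
tcp_rot: [0.056, 0.704, -0.058, 0.706]
contact_force: [0.7, -1.4, 6.2]
opening: 0.536
```

Run:
```python
from h import *
import pickle
s=st();c=ctrl.calibration("wrist");im=ctrl.read_camera("wrist");cv2.imwrite("pics/w9.png",im)
pickle.dump(c,open("w9.pkl","wb"))
```

```text
t 16.0 pos [0.4372 0.1336 0.0269] X [ 0.003 -0.003 -1.   ] Y [ 0.16   0.987 -0.003] jawyaw 1.411 F [ 0.7 -1.4  6.2] op 0.536 q [ 0.08  0.15  2.23 -0.    0.76 -1.33]
```

View pics/w9.png

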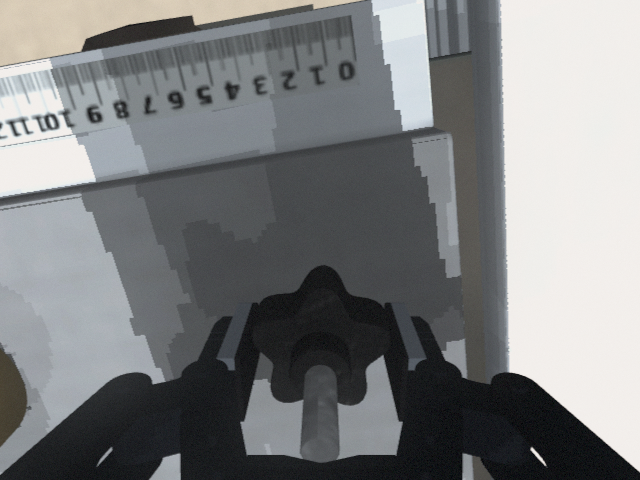

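Run:
```python
from h import *
import pickle
c=pickle.load(open("w9.pkl","rb"))
print(ray(c,(318,447),.062),ray(c,(323,336),.02))
```

```text
[0.4369302  0.13292164 0.062     ] [0.43216377 0.13502686 0.02      ]
```

>>> play_rows(targets=[{"delta_pos": [0,0,0.01],"delta_rot": [0,0,0],"claw": 30},{"delta_pos": [0,0,0.04],"delta_rot": [0,0,0],"claw": 30},{"delta_pos": [0,0,0.08],"delta_rot": [0,0,0],"claw": 30},{"delta_pos": [0.02,-0.02,0.1],"delta_rot": [0,0,0],"claw": 30},{"delta_pos": [0.045,-0.05,0.1],"delta_rot": [0,0,0],"claw": 30},{"delta_pos": [0.07,-0.08,0.1],"delta_rot": [0,0,0],"claw": 30},{"delta_pos": [0.1,-0.11,0.1],"delta_rot": [0,0,0],"claw": 30},{"delta_pos": [0.12,-0.13,0.1],"delta_rot": [0,0,0],"claw": 30},{"delta_pos": [0.12,-0.13,0.08],"delta_rot": [0,0,0],"claw": 30},{"delta_pos": [0.12,-0.13,0.07],"delta_rot": [0,0,0],"claw": 30},{"delta_pos": [0.12,-0.13,0.07],"delta_rot": [0,0,0],"claw": 30},{"delta_pos": [0.12,-0.13,0.07],"delta_rot": [0,0,0],"claw": 30}])

```text
time: 17.05
eef_pos: [0.5553, 0.0046, 0.0956]
tcp_rot: [0.056, 0.705, -0.057, 0.704]
contact_force: [0.3, 0.2, 0.3]
opening: 0.535
```

Run:
```python
from h import *
import pickle
s=st();c=ctrl.calibration("wrist");im=ctrl.read_camera("wrist");cv2.imwrite("pics/w10.png",im)
d=cv2.absdiff(im,cv2.imread("pics/w9.png"))[270:400,260:390];print("mean change in held region",d.mean())
```

```text
t 17.05 pos [0.5553 0.0046 0.0956] X [-0.001 -0.002 -1.   ] Y [ 0.159  0.987 -0.002] jawyaw 1.411 F [0.3 0.2 0.3] op 0.535 q [-0.17  0.22  1.98 -0.    0.94 -1.58]
mean change in held region 13.24611439842209
```

>>> play_rows(targets=[{"delta_pos": [0.0025,0,-0.02],"delta_rot": [0,0,0],"claw": 30},{"delta_pos": [0.0025,0,-0.04],"delta_rot": [0,0,0],"claw": 30},{"delta_pos": [0.0025,0,-0.055],"delta_rot": [0,0,0],"claw": 30},{"delta_pos": [0.0025,0,-0.062],"delta_rot": [0,0,0],"claw": 30},{"delta_pos": [0.0025,0,-0.066],"delta_rot": [0,0,0],"claw": 30},{"delta_pos": [0.0025,0,-0.0685],"delta_rot": [0,0,0],"claw": 30},{"delta_pos": [0.0025,0,-0.0685],"delta_rot": [0,0,0],"claw": 30},{"delta_pos": [0.0025,0,-0.0685],"delta_rot": [0,0,0],"claw": 30}])

```text
time: 17.77
eef_pos: [0.5593, 0.0046, 0.0292]
tcp_rot: [0.055, 0.704, -0.057, 0.706]
contact_force: [0.5, -0.1, -0.8]
opening: 0.54
```

>>> play_rows(targets=[{"delta_pos": [-0.001,0,-0.002],"delta_rot": [0,0.001,0],"claw": 30},{"delta_pos": [-0.0015,0,-0.003],"delta_rot": [0,0.001,0],"claw": 30},{"delta_pos": [-0.0015,0,-0.003],"delta_rot": [0,0.001,0],"claw": 30},{"delta_pos": [-0.0015,0,-0.003],"delta_rot": [0,0.001,0],"claw": 30}])

```text
time: 18.1
eef_pos: [0.5585, 0.0045, 0.027]
tcp_rot: [0.055, 0.704, -0.057, 0.705]
contact_force: [0.3, -0.3, 2.7]
opening: 0.537
```

>>> play_rows(targets=[{"delta_pos": [0,0,0],"delta_rot": [0,0,0],"claw": 48},{"delta_pos": [0,0,0],"delta_rot": [0,0,0],"claw": 58},{"delta_pos": [0,0,0],"delta_rot": [0,0,0],"claw": 66},{"delta_pos": [0,0,0],"delta_rot": [0,0,0],"claw": 70},{"delta_pos": [0,0,0],"delta_rot": [0,0,0],"claw": 70},{"delta_pos": [0,0,0.02],"delta_rot": [0,0,0],"claw": 70},{"delta_pos": [0,0,0.05],"delta_rot": [0,0,0],"claw": 70},{"delta_pos": [0,0,0.09],"delta_rot": [0,0,0],"claw": 85},{"delta_pos": [0,0,0.13],"delta_rot": [0,0,0],"claw": 85},{"delta_pos": [0,0,0.17],"delta_rot": [0,0,0.02],"claw": 85},{"delta_pos": [-0.05,-0.02,0.193],"delta_rot": [0,0,0.051],"claw": 85},{"delta_pos": [-0.08,-0.034,0.193],"delta_rot": [0,0,0.051],"claw": 85},{"delta_pos": [-0.108,-0.034,0.193],"delta_rot": [0,0,0.051],"claw": 85},{"delta_pos": [-0.108,-0.034,0.193],"delta_rot": [0,0,0.051],"claw": 85},{"delta_pos": [-0.108,-0.034,0.193],"delta_rot": [0,0,0.051],"claw": 85},{"delta_pos": [-0.108,-0.034,0.193],"delta_rot": [0,0,0.051],"claw": 85}])

```text
time: 19.43
eef_pos: [0.451, -0.0297, 0.2204]
tcp_rot: [-0.001, 0.706, -0.001, 0.708]
contact_force: [0.1, -0.2, 0.8]
opening: 0.995
```

Run:
```python
from h import *
import pickle
s=st();c=ctrl.calibration("wrist");im=ctrl.read_camera("wrist");cv2.imwrite("pics/w11.png",im)
pickle.dump(c,open("w11.pkl","wb"))
```

```text
t 19.43 pos [ 0.451  -0.0297  0.2204] X [ 0.003 -0.003 -1.   ] Y [-0.001  1.    -0.003] jawyaw 1.572 F [ 0.1 -0.2  0.8] op 0.995 q [-0.29 -0.19  2.14 -0.    1.19 -1.86]
```

View pics/w11.png

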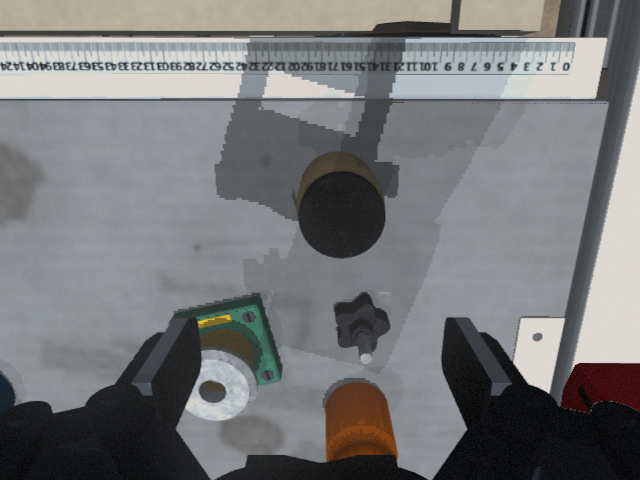

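The jar's lid centre is at (342,215). The knob stands stud up with its lobes at (361,321), and the flange lies on the spacer.

Run:
```python
from h import *
import pickle
im=cv2.imread("pics/w11.png");c=pickle.load(open("w11.pkl","rb"))
b=blob(im,(0,0,0),(180,255,60),(285,165,400,265));e=cv2.fitEllipse(b);print(e,b[:,0].min(0),b[:,0].max(0))
print("jar",ray(c,(342,215),.086),[ray(c,p,.086)[:2] for p in((298,214),(386,214),(342,171),(342,258))])
print("knob stud",ray(c,(365,358),.062),"lobes",ray(c,(361,321),.02),"flange hole",ray(c,(212,390),.069))
```

```text
((341.3919677734375, 213.83596801757812), (85.99085998535156, 86.70133972167969), 41.61708450317383) [298 171] [384 257]
jar [ 0.44019325 -0.01707783  0.086     ] [array([ 0.43961418, -0.04410856]), array([0.4394963 , 0.00991607]), array([ 0.41303515, -0.01754686]), array([ 0.4686077 , -0.01658709])]
knob stud [0.55965858 0.00347226 0.062     ] lobes [0.55223786 0.00383009 0.02      ] flange hole [ 0.58366827 -0.11276914  0.069     ]
```

>>> play_rows(targets=[{"delta_pos": [-0.009,0.0125,-0.03],"delta_rot": [0,0.001,0],"claw": 85},{"delta_pos": [-0.009,0.0125,-0.06],"delta_rot": [0,0.001,0],"claw": 85},{"delta_pos": [-0.009,0.0125,-0.09],"delta_rot": [0,0.001,0],"claw": 85},{"delta_pos": [-0.009,0.0125,-0.12],"delta_rot": [0,0.001,0],"claw": 85},{"delta_pos": [-0.009,0.0125,-0.145],"delta_rot": [0,0.001,0],"claw": 85},{"delta_pos": [-0.009,0.0125,-0.16],"delta_rot": [0,0.001,0],"claw": 85},{"delta_pos": [-0.009,0.0125,-0.17],"delta_rot": [0,0.001,0],"claw": 85},{"delta_pos": [-0.009,0.0125,-0.17],"delta_rot": [0,0.001,0],"claw": 85},{"delta_pos": [-0.009,0.0125,-0.17],"delta_rot": [0,0.001,0],"claw": 70},{"delta_pos": [-0.009,0.0125,-0.17],"delta_rot": [0,0.001,0],"claw": 60},{"delta_pos": [-0.009,0.0125,-0.17],"delta_rot": [0,0.001,0],"claw": 50},{"delta_pos": [-0.009,0.0125,-0.17],"delta_rot": [0,0.001,0],"claw": 45},{"delta_pos": [-0.009,0.0125,-0.17],"delta_rot": [0,0.001,0],"claw": 45},{"delta_pos": [-0.009,0.0125,-0.17],"delta_rot": [0,0.001,0],"claw": 45}], newtons=40)

```text
time: 20.65
eef_pos: [0.4441, -0.0175, 0.052]
tcp_rot: [-0.002, 0.706, -0.001, 0.709]
contact_force: [0.3, 0.1, 5.4]
opening: 0.683
```

>>> play_rows(targets=[{"delta_pos": [0,0,0.015],"delta_rot": [0,0,0],"claw": 45},{"delta_pos": [0,0,0.05],"delta_rot": [0,0,0],"claw": 45},{"delta_pos": [0,0,0.09],"delta_rot": [0,0,0],"claw": 45},{"delta_pos": [0,0,0.125],"delta_rot": [0,0,0],"claw": 45},{"delta_pos": [0.02,-0.025,0.148],"delta_rot": [0,0,0],"claw": 45},{"delta_pos": [0.04,-0.05,0.148],"delta_rot": [0,0,0],"claw": 45},{"delta_pos": [0.065,-0.08,0.148],"delta_rot": [0,0,0],"claw": 45},{"delta_pos": [0.09,-0.11,0.148],"delta_rot": [0,0,0],"claw": 45},{"delta_pos": [0.115,-0.14,0.148],"delta_rot": [0,0,0],"claw": 45},{"delta_pos": [0.14,-0.17,0.148],"delta_rot": [0,0,0],"claw": 45},{"delta_pos": [0.16,-0.2,0.148],"delta_rot": [0,0,0],"claw": 45},{"delta_pos": [0.1725,-0.217,0.148],"delta_rot": [0,0,0],"claw": 45},{"delta_pos": [0.1725,-0.217,0.148],"delta_rot": [0,0,0],"claw": 45},{"delta_pos": [0.1725,-0.217,0.148],"delta_rot": [0,0,0],"claw": 45},{"delta_pos": [0.1725,-0.217,0.148],"delta_rot": [0,0,0],"claw": 45}])

```text
time: 21.9
eef_pos: [0.6154, -0.2335, 0.1984]
tcp_rot: [-0.001, 0.707, -0.0, 0.707]
contact_force: [-0.1, 0.9, -2.9]
opening: 0.684
```

Run:
```python
from h import *
import pickle
s=st();c=ctrl.calibration("wrist");im=ctrl.read_camera("wrist");cv2.imwrite("pics/w12.png",im)
pickle.dump(c,open("w12.pkl","wb"))
b=blob(im,(0,0,0),(180,255,255),None)
```

```text
t 21.9 pos [ 0.6154 -0.2335  0.1984] X [ 0.001 -0.002 -1.   ] Y [-0.001  1.    -0.002] jawyaw 1.572 F [-0.1  0.9 -2.9] op 0.684 q [-0.52  0.3   1.67 -0.    1.17 -2.09]
```

View pics/w12.png

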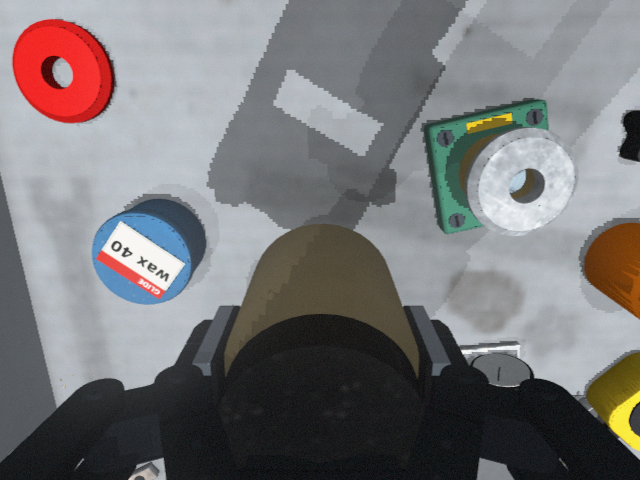

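Run:
```python
from h import *
import pickle
im=cv2.imread("pics/w12.png");c=pickle.load(open("w12.pkl","rb"))
hsv=cv2.cvtColor(im,cv2.COLOR_BGR2HSV)
b=blob(im,(90,120,125),(125,255,255),(80,180,210,310));e=cv2.fitEllipse(cv2.convexHull(b));print(e,"tin",ray(c,e[0],.047))
print("tin eye",ray(c,(145,257),.047),[ray(c,p,.047)[:2] for p in((93,250),(150,304))])
t=ray(c,e[0],.047)[:2];s=np.array([.5846,-.1129]);print("mid",(t+s)/2,np.linalg.norm(t-s),"flange hole",ray(c,(527,185),.069))
f=blob(im,(0,0,150),(180,60,255),(462,120,585,240))[:,0];w=np.array([ray(c,p,.069) for p in f]);print(fitc(w))
print("jar lid sides",ray(c,(222,413),.2324),ray(c,(420,413),.2324),ray(c,(321,315),.2324))
```

```text
((141.08541870117188, 257.8082275390625), (87.09864807128906, 101.907958984375), 119.60721588134766) tin [ 0.63952039 -0.35580028  0.047     ]
tin eye [ 0.6389252  -0.35306466  0.047     ] [array([ 0.63393309, -0.38751078]), array([ 0.67450008, -0.35416531])]
mid [ 0.61206019 -0.23435014] 0.24903171385064912 flange hole [ 0.5842503  -0.11255515  0.069     ]
(array([ 0.5871702 , -0.11003822]), np.float64(0.03790112658589155))
jar lid sides [ 0.60603441 -0.25734582  0.2324    ] [ 0.60589819 -0.20961987  0.2324    ] [ 0.57936956 -0.23352117  0.2324    ]
```

>>> play_rows(targets=[{"delta_pos": [-0.0017,-0.001,-0.03],"delta_rot": [0,0,0],"claw": 45},{"delta_pos": [-0.0017,-0.001,-0.06],"delta_rot": [0,0,0],"claw": 45},{"delta_pos": [-0.0017,-0.001,-0.09],"delta_rot": [0,0,0],"claw": 45},{"delta_pos": [-0.0017,-0.001,-0.115],"delta_rot": [0,0,0],"claw": 45},{"delta_pos": [-0.0017,-0.001,-0.13],"delta_rot": [0,0,0],"claw": 45},{"delta_pos": [-0.0017,-0.001,-0.138],"delta_rot": [0,0,0],"claw": 45},{"delta_pos": [-0.0017,-0.001,-0.142],"delta_rot": [0,0,0],"claw": 45},{"delta_pos": [-0.0017,-0.001,-0.142],"delta_rot": [0,0,0],"claw": 45},{"delta_pos": [-0.0017,-0.001,-0.142],"delta_rot": [0,0,0],"claw": 45}])

```text
time: 22.7
eef_pos: [0.6148, -0.2346, 0.0586]
tcp_rot: [-0.002, 0.706, -0.001, 0.709]
contact_force: [0.3, 0.1, -2.4]
opening: 0.682
```

>>> play_rows(targets=[{"delta_pos": [-0.001,0,-0.003],"delta_rot": [0,0.001,0],"claw": 45},{"delta_pos": [-0.001,0,-0.005],"delta_rot": [0,0.001,0],"claw": 45},{"delta_pos": [-0.001,0,-0.007],"delta_rot": [0,0.001,0],"claw": 45},{"delta_pos": [-0.001,0,-0.0075],"delta_rot": [0,0.001,0],"claw": 45},{"delta_pos": [-0.001,0,-0.0075],"delta_rot": [0,0.001,0],"claw": 45}])

```text
time: 23.12
eef_pos: [0.6143, -0.235, 0.0522]
tcp_rot: [-0.002, 0.706, -0.001, 0.708]
contact_force: [-1.5, 0.6, 1.5]
opening: 0.681
```

>>> play_rows(targets=[{"delta_pos": [0,0,0],"delta_rot": [0,0,0],"claw": 62},{"delta_pos": [0,0,0],"delta_rot": [0,0,0],"claw": 75},{"delta_pos": [0,0,0],"delta_rot": [0,0,0],"claw": 85},{"delta_pos": [0,0,0],"delta_rot": [0,0,0],"claw": 85},{"delta_pos": [0,0,0],"delta_rot": [0,0,0],"claw": 85},{"delta_pos": [0,0,0.02],"delta_rot": [0,0,0],"claw": 85},{"delta_pos": [0,0,0.05],"delta_rot": [0,0,0],"claw": 85},{"delta_pos": [0,0,0.09],"delta_rot": [0,0,0],"claw": 85},{"delta_pos": [0,0,0.13],"delta_rot": [0,0,0],"claw": 85},{"delta_pos": [0,0,0.17],"delta_rot": [0,0,0],"claw": 85},{"delta_pos": [-0.03,0.03,0.21],"delta_rot": [0,0,0],"claw": 85},{"delta_pos": [-0.03,0.1,0.25],"delta_rot": [0,0,0],"claw": 85},{"delta_pos": [-0.03,0.1,0.25],"delta_rot": [0,0,0],"claw": 85},{"delta_pos": [-0.03,0.1,0.25],"delta_rot": [0,0,0],"claw": 85},{"delta_pos": [-0.03,0.1,0.25],"delta_rot": [0,0,0],"claw": 85},{"delta_pos": [-0.03,0.1,0.25],"delta_rot": [0,0,0],"claw": 85}])

```text
time: 24.45
eef_pos: [0.5844, -0.1349, 0.302]
tcp_rot: [-0.003, 0.706, -0.001, 0.708]
contact_force: [0.1, 0.3, -0.6]
opening: 0.994
```

Run:
```python
from h import *
import pickle
s=st();c=ctrl.calibration("wrist");im=ctrl.read_camera("wrist");cv2.imwrite("pics/w13.png",im)
pickle.dump(c,open("w13.pkl","wb"));cv2.imwrite("pics/side1.png",ctrl.read_camera("side"))
```

```text
t 24.45 pos [ 0.5844 -0.1349  0.302 ] X [ 0.002 -0.005 -1.   ] Y [-0.003  1.    -0.005] jawyaw 1.574 F [ 0.1  0.3 -0.6] op 0.994 q [-0.39  0.09  1.72 -0.    1.33 -1.97]
```

View pics/w13.png

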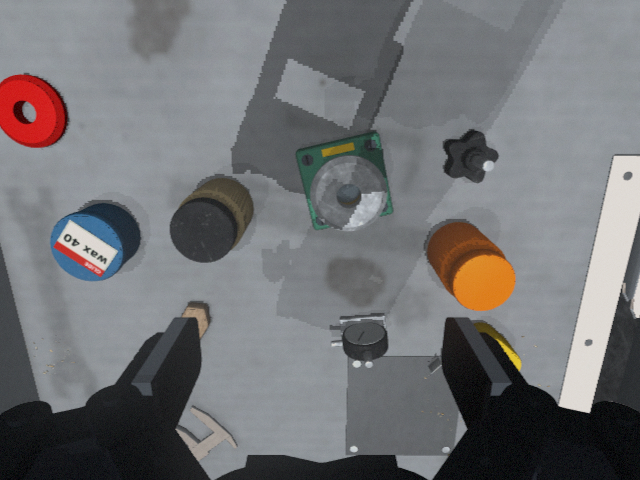

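View pics/side1.png

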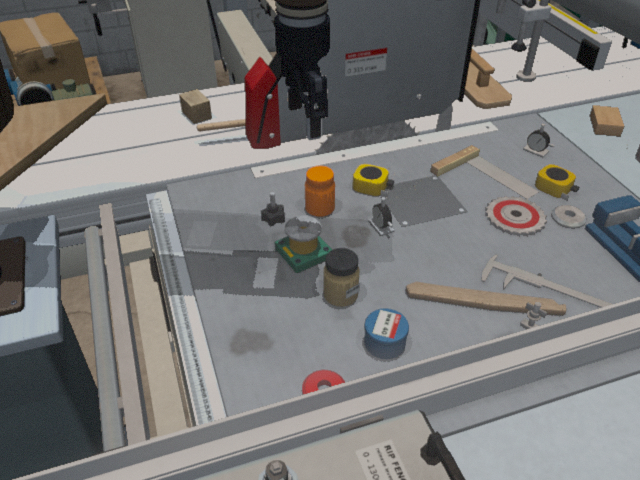

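Run:
```python
from h import *
import pickle
im=cv2.imread("pics/w13.png");c=pickle.load(open("w13.pkl","rb"))
S=np.array([ray(c,x,.02)[:2] for x in((307,159),(370,144),(388,209),(322,224))]);s=S.mean(0);print("stand",s)
P={k:ray(c,p,z)[:2] for k,(p,z) in dict(knobstud=((488,166),.062),knoblobes=((468.5,156),.02),jar=((203.5,231),.086),tin=((88,248),.047),flange=((348.5,195),.069)).items()}
L=np.array([-np.sin(.228),np.cos(.228)]);X=np.array([np.cos(.228),np.sin(.228)]);s=np.array([.5846,-.1129])
for k,p in P.items(): print(k,np.round(p,4),"left",round((p-s)@L*1000,1),"fwd",round((p-s)@X*1000,1))
a=cv2.imread("pics/side0.png");b=cv2.imread("pics/side1.png")
print([cv2.absdiff(a,b)[y0:y1,x0:x1].mean().round(1) for x0,y0,x1,y1 in((370,195,395,236),(352,163,395,196),(362,306,412,358))])
```

```text
stand [ 0.58571598 -0.11172165]
knobstud [0.5603 0.0039] left 119.3 fwd 2.7
knoblobes [0.5579 0.0009] left 116.8 fwd -0.2
jar [ 0.611  -0.2328] left -122.7 fwd -1.4
tin [ 0.6411 -0.3539] left -247.5 fwd 0.6
flange [ 0.584  -0.1129] left 0.2 fwd -0.5
[np.float64(5.0), np.float64(4.7), np.float64(4.3)]
```

```bash
python3 -c "
from plant import ctrl
print(ctrl.sign_off())"
```

```text
the job is handed in; nothing more can be done
None
```

I carried out the steps in the order asked and handed the job in with the gripper clear, about 24.5 s into the 109 s limit.

| Part | Last check |
|---|---|
| Spacer | Flush on the stand with the D matched; its centre measured within 1 mm of the shaft |
| Flange | Flat on the spacer, its hole within about 1 mm of the shaft axis |
| Knob | Stud up, 117–119 mm out to the left (asked 120) and up to 3 mm off the line |
| Jar | Upright, 123 mm from the shaft (midway is 125) and about 1 mm off the line |
| Tin, gauge, tape | Their places in the side view look the same as at the start; I did not measure their positions exactly |

- **Failed grasp:** my first grasp on the flange closed on top of it instead of its rim, pressing with about 18 N. I lifted, reopened and gripped it lower, and it held.
- **Checks that disagreed:** when I worked out the width of a part held in the gripper, it came out about 10% too small, probably because chamfers and the fingers hid its edges. I therefore placed parts by their hole, dot and flat features. The knob's stud tip and lobes gave positions about 4 mm apart. The final view put the tin at 247.5 mm where it stands at 250, so the placing figures are good to about 2–3 mm.

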